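# Fit the straight blade insert into the vegetable slicer

## Robot

A 6-joint arm with a two-finger parallel gripper is mounted at the origin on a cart in front of the work surface, level with it; the furniture and walls round the work are solid. World frame = base frame: x ahead of the robot, y to its left, z up, the work surface at z = 0. Lengths are in m, angles in rad, forces in N, time in s.
With the tool pointing down it reaches from about 0.35 to 0.775 m from the base axis. Payload 5.5 kg.
Tool frame: the origin (TCP) lies at the very end of the fingers, on their centre line; the grasp point (between the pads) lies 19 mm behind it (grip_point_offset is the distance from the TCP to the grasp point, in m); z points along the fingers, y is the direction in which the jaws open and shut (so a half turn about z gives the same grasp; the last joint's range is limited). The gripper opens to 85 mm and grips with 20 to 120 N. Pads are 22 mm wide; open, the fingers measure 114 mm over their backs; the gripper's body (76 mm by 85 mm) begins 54 mm behind the grasp point. The pads swing forward as they close: fully open they stand 13 mm farther back than shut.
Start: joints at [-1.262, 0.313, 0.046, 1.304, 0, 1.431], TCP at [0.249, -0.518, 0.231] pointing down, gripper open.
Joint ranges: [-2.76, 2.76], [-0.86, 1.69], [-1.03, 1.26], [-2.2, 2.34], [-1.47, 1.5], [-3.14, 3.14]. Speed limits (rad/s): [2.57, 2.57, 3.14, 3.14, 3.14, 3.14].

## Interface

Orientations are given as a unit quaternion [w, x, y, z].
In Python, from workcell import * gives the robot as it stands.
- The arm moves only by the shell command python3 -m crank 'ROWS' [OPENING] [FORCE]. ROWS is a JSON object of lists of equal length, an entry for each row: "travel": the shift along the tool's x, y, z in units of 40 mm (1.0 is 40 mm), a list of three; "turn": the turn about the tool's z in rad. In form: {"travel": [[x, y, z], ...], "turn": [turn, ...]}. A call has 1 to 5 rows; each row is the pose to reach, as a shift and turn from the pose commanded when the call began, along the tool's axes at that moment; what a row does not reach only later rows make up. A row lasts 1/12 s, in which the tool goes at most 41.7 mm and 7.16 degrees, less where a joint would pass 70% of its speed; a pose out of reach is approached as far as the arm can. A call with a gripper value outside its range is refused whole. OPENING is the finger opening in mm, from 0 to 85.4, set as the call begins (- or left out, the last holds). The fingers move at their own pace and stop on an object; FORCE is the grip in N (left out, the last holds). Time passes only in rows, so rows that repeat a pose let the fingers close. It gives the time, the measured TCP pose, the force and the opening at its end, in the units of the state.
- get_state(): the state, without advancing time (a new reading comes with each control period).
- read_camera(name): name is "scene" or "top"; returns a dict with "image" (480x640x3 uint8, red, green, blue), "K" (3x3 intrinsics, pixels), "k1" (the pictures are not rectified: a ray, as slopes to the right and down, at radius r is drawn at 1 + k1 r^2 times it, then the intrinsics apply), "R" (3x3) and "t" (3): a world point X has camera coordinates R X + t. Camera axes: x right, y down, z forward; pixel columns grow to the right and rows downward; lengths in m; the calibration is good to about 2 mm. A picture is of the moment at which its call begins. There is no depth.
- hand_in(): hands the job in, once; it reports no verdict.
The state is a dict: "clock": time; "joint_pos": joint angles; "qvel": joint speeds; "tau": joint torques, N m; "tcp_pos": TCP position; "orientation": TCP orientation; "wrist_force": force on the tool from outside, world axes, zero at the start; "ft_torque": the same for the moment, N m; "finger_gap": finger opening in m.
Only numpy, scipy, OpenCV 4.12 (cv2) and the standard library are available. Lean on these libraries where they do the work, as an engineer would, in place of code of your own. Each camera call takes 0.05 s, during which the arm holds its last target. There are 200 camera calls.

## Task

Fit the plain slicing blade insert (the smooth one, not the one with the row of upright teeth) into the vegetable slicer: lay it flat across the two side rails, with the notch in its end over the slicer's upright locating pin, and let go. Set it down rather than dropping it, and leave the toothed insert where it lies.

Things in the scene. Friction and masses are not known exactly. Their poses are not given: they have to be found in the camera images.
- slicing_blade: Insert to fit: flat black plastic carrier, 48 wide (x), 150 long (y), 10 mm thick, 80 g, smooth steel blade strip on top. Lies top up on the worktop left or right of the slicer, y within 0.7 rad of the robot's left. Origin: centre of underside. Open notch in its +y end, 22 mm wide, 30 mm deep, mid-width. Grip it from above across the 48 mm width at mid-length.
- blade_notch (a point): Where the pin belongs in the slicing blade's notch: 62 mm from the insert's origin along its +y, level with the underside; axes as the insert's.
- slicer: Fixed slicer, 220x164 mm plus handle at +x. Origin on the worktop under the blade seat; x along it, away from the robot. Rails along x at y=+-68 mm, 28 wide, tops at z=20 mm. Pin 8 mm thick on the left rail, x=0, y=+62, up to z=39 mm. Seat between shoulders (z=26): x=+-34 mm. Open for x=+-40 mm, plates beyond at z=14. Seated insert: origin at (0, 0, 20 mm), axes parallel to these.
- toothed_blade: The other insert, to be left alone: same carrier and notch, but with a row of seven upright dark steel teeth, 14 mm high, 4 mm thick, 14 mm apart, on top. Origin: centre of its underside. Lies flat on the other side of the slicer.

How it is judged:
At the end, for the whole second after the job is handed in: The slicing blade lies at rest, top up and flat (within 3 degrees, underside within 3.5 mm of the rail tops) on both rails, square to the slicer within 10 degrees, with the locating pin standing in its notch (notch point within 10 mm of the pin along the slicer and 14 mm across it) (x of blade_notch in the frame of slicer between -0.01 and 0.01 m and y of blade_notch in the frame of slicer between 0.048 and 0.077 m and z of slicing_blade in the frame of slicer between 0.016 and 0.0235 m and angle between slicing_blade's own z axis and vertical below 0.05 rad and angle between the y axis of slicing_blade and the y axis of slicer, either way round below 0.175 rad and linear speed of slicing_blade below 0.02 m/s); the robot touches nothing.
It fails at once if the slicing blade is dropped: falling free more than 3 cm above the rails (contact force between the fingers and slicing_blade below 0.01 N and height (world z) of slicing_blade above 0.05 m and linear speed of slicing_blade above 0.25 m/s).
It fails at once if the toothed insert is moved more than 3 cm (distance of toothed_blade from where it was at the start of the episode above 0.03 m).
It also fails if it takes over 32 s, if anything falls off the work surface, if the arm or the gripper's body presses on something with over 40 N, if the wrist force passes 120 N, or if a joint passes its speed limit or range.

## Working session

There is one attempt and no reset: what is moved stays moved. The work goes in short steps, Python scripts to look and compute and a shell command to move; the robot and the scene stay as the last step left them, time stands still between calls to the robot, and variables do not carry over. Pictures are saved under pics/ and viewed, about 8 in all and at most 12, crops included, and the job is handed in when it is done.

```bash
mkdir -p pics; cat > h.py <<'E'
from workcell import *
import numpy as np, cv2
def snap(n,f):
    c=read_camera(n); cv2.imwrite(f,c["image"][:,:,::-1])
    np.savez(f[:-4]+".npz",**{k:c[k] for k in("K","k1","R","t")}); return c
def D(c): return np.array([float(c["k1"])*1.0,0,0,0,0])
def w(c,u,v,z):
    p=cv2.undistortPointsIter if 0 else cv2.undistortPoints
    q=p(np.array([[[u,v]]],float),np.array(c["K"]),D(c))[0,0]
    R=np.array(c["R"]);t=np.array(c["t"]);d=R.T@np.array([q[0],q[1],1]);o=-R.T@t
    return o+d*(z-o[2])/d[2]
def px(c,X):
    return cv2.projectPoints(np.array(X,float).reshape(-1,1,3),cv2.Rodrigues(np.array(c["R"]))[0],np.array(c["t"]),np.array(c["K"]),D(c))[0][:,0]
E
python3 - <<'E'
from h import *
for n in("top","scene"):
    c=snap(n,f"pics/{n}0.png"); print(n,c["K"],c["k1"],-np.array(c["R"]).T@c["t"])
print(get_state())
E
```

```text
top [[491.80986713   0.         322.92747343]
 [  0.         491.80986713 240.14529324]
 [  0.           0.           1.        ]] -0.015244186187925796 [0.39000487 0.03672699 1.22555984]
scene [[496.09564981   0.         322.2660855 ]
 [  0.         496.09564981 230.57199411]
 [  0.           0.           1.        ]] -0.13452228238228137 [-0.04910163  0.59464993  0.98373096]
{'clock': 0.1, 'joint_pos': array([-1.26159070e+00,  3.13913820e-01,  4.51026137e-02,  1.30359422e+00,
        5.90868277e-07,  1.43123064e+00]), 'qvel': array([ 0.00032938, -0.00229995,  0.0023569 ,  0.000624  ,  0.00149573,
       -0.00082516]), 'tau': array([ 3.21976819e-03, -4.81725883e+01,  2.99243778e+01,  1.26943504e-02,
       -8.41667497e-05,  3.59294802e-06]), 'tcp_pos': array([ 0.24934056, -0.51762901,  0.23050867]), 'orientation': array([-8.01682911e-04,  9.74930671e-01,  2.22507391e-01, -6.78657596e-05]), 'wrist_force': array([ 0.36404116, -0.64457025,  0.7466062 ]), 'ft_torque': array([ 0.0135665 , -0.00167322, -0.01854705]), 'finger_gap': 0.08539565596794019}
```

View pics/top0.png

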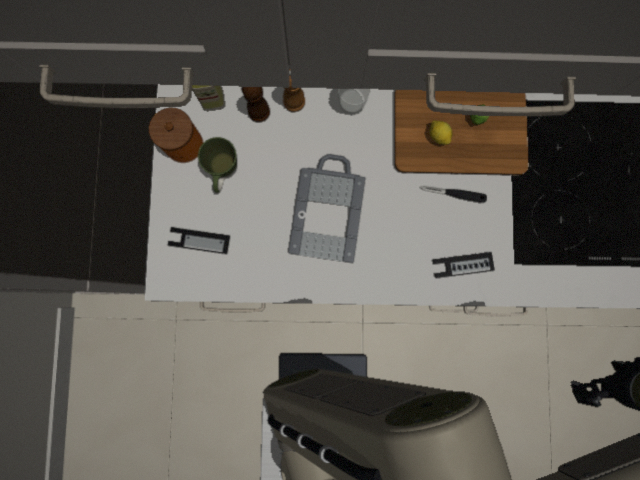

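View pics/scene0.png

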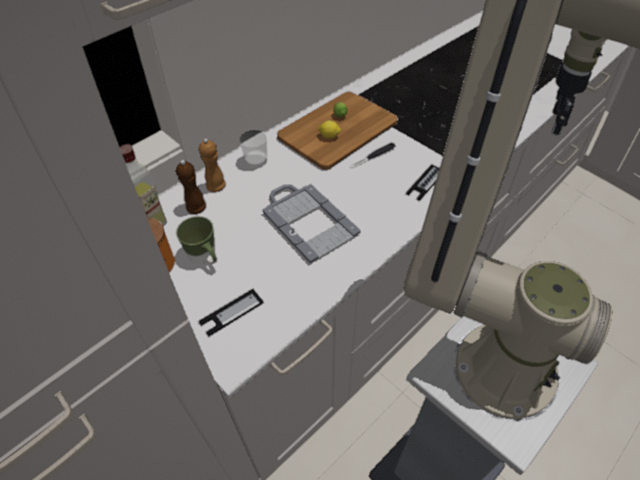

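The top view shows the plain insert at about (199,241) with its notch to the left. The slicer is at about (327,213) with its pin near (302,214), and the toothed insert is at (463,265). Next I enlarge the plain insert and the slicer.

```bash
python3 - <<'E'
import cv2,numpy as np
a=cv2.imread("pics/top0.png")
x=cv2.resize(a[215:265,160:240],None,fx=7,fy=7,interpolation=cv2.INTER_CUBIC) #560x350
b=cv2.resize(a[150:270,280:375],None,fx=5,fy=5,interpolation=cv2.INTER_CUBIC) #475x600
cv2.imwrite("pics/c1.png",x);cv2.imwrite("pics/c2.png",b)
E
```

```text
(no output)
```

View pics/c1.png

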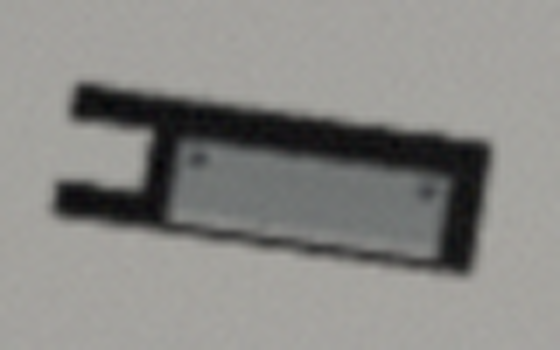

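View pics/c2.png

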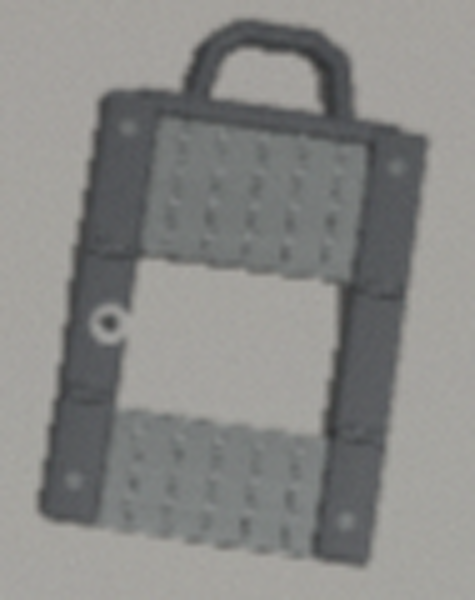

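Crop 1 shows the insert's top-face corners at (77,85), (55,213), (490,146) and (470,272). Crop 2 shows the slicer's corners at (103,92), (428,137), (42,517) and (370,566), and the pin at (110,323).

```bash
cat > m.py <<'E'
from h import *
c=dict(np.load("pics/top0.npz"))
f=lambda p,s,o,z:np.array([w(c,(u+.5)/s-.5+o[0],(v+.5)/s-.5+o[1],z)[:2] for u,v in p])
B=f([(77,85),(55,213),(490,146),(470,272)],7,(160,215),.010)
S=f([(103,92),(428,137),(42,517),(370,566)],5,(280,150),.026)
sc=f([(128,127),(396,167),(73,481),(346,521)],5,(280,150),.026)
P=f([(110,323)],5,(280,150),.037)[0]
n=np.linalg.norm
yb=(B[0]+B[1]-B[2]-B[3])/2; print("blade",B.mean(0),"len",n(yb),"wid",n(B[0]-B[1]),n(B[2]-B[3]),"yaw",np.arctan2(-yb[0],yb[1]))
for Q in(S,sc):
    x=(Q[0]+Q[1]-Q[2]-Q[3])/2;y=(Q[0]+Q[2]-Q[1]-Q[3])/2
    print("slicer",Q.mean(0),"dims",n(x),n(y),"yaw x",np.arctan2(x[1],x[0]),"yaw y",np.arctan2(-y[0],y[1]))
C=S.mean(0);print("pin-centre",P,P-C,n(P-C),np.arctan2(-(P-C)[0],(P-C)[1]))
E
python3 m.py
```

```text
blade [0.5319578 0.3284031] len 0.14868848324710945 wid 0.04621124410735208 0.04535382056443292 yaw -0.12633301169853065
slicer [0.59909885 0.01132722] dims 0.21624351449705562 0.16317969756335957 yaw x -0.12116556950665235 yaw y -0.12563632866023544
slicer [0.60073612 0.0113958 ] dims 0.17955614049454385 0.13527887365356658 yaw x -0.12975589953933322 yaw y -0.1296766473960028
pin-centre [0.59731097 0.07332604] [-0.00178788  0.06199882] 0.062024597777498705 0.028829286169995295
```

```bash
cat >> m.py <<'E'
O=f([(135,260),(345,282),(118,410),(328,437)],5,(280,150),.014);print("opening centre",O.mean(0))
H=f([(95,250),(92,395),(370,295),(352,437)],5,(280,150),.023);print("shoulder centre",H.mean(0))
u=np.array([np.sin(.126),np.cos(.126)]);print("origin from pin",P-.062*u)
E
python3 m.py|tail -3
cat > go.py <<'E'
import sys
from h import *
from scipy.spatial.transform import Rotation as Ro
# target x y z yaw-of-tool-x
t=[float(a) for a in sys.argv[1:5]]
s=get_state();q=s["orientation"];R=Ro.from_quat(np.r_[q[1:],q[0]]).as_matrix()
phi=np.arctan2(R[1,0],R[0,0]);d=(t[3]-phi+np.pi)%(2*np.pi)-np.pi
print("clk %.2f"%s["clock"],"tcp",s["tcp_pos"].round(4),"phi %.3f tilt %.3f"%(phi,np.arccos(-R[2,2])),"gap %.4f"%s["finger_gap"],"F",s["wrist_force"].round(1),"q",s["joint_pos"].round(2))
print("travel",(R.T@(np.array(t[:3])-s["tcp_pos"])/.04).round(2),"turn %.3f"%-d)
E
python3 -m crank '{"travel":[[0.8,-0.42,0],[1.6,-0.84,0],[2.4,-1.26,0],[3.2,-1.68,0],[4,-2.1,0]],"turn":[-0.1,-0.2,-0.3,-0.4,-0.5]}' 60 30
python3 go.py 0.52 -0.10 0.2 1.445
```

```text
opening centre [0.59036939 0.01316345]
shoulder centre [0.59033133 0.01549204]
origin from pin [0.58951963 0.01181754]
clock: 0.52
tcp_pos: [0.3576, -0.3714, 0.2309]
orientation: [-0.0, 0.889, 0.459, -0.0]
wrist_force: [0.3, -0.6, 1.2]
finger_gap: 0.06
clk 0.52 tcp [ 0.3576 -0.3714  0.2309] phi 0.953 tilt 0.001 gap 0.0600 F [ 0.3 -0.6  1.2] q [-0.96  0.2  -0.11  1.27  0.    1.23]
travel [ 7.88 -0.62  0.77] turn -0.492
```

```bash
python3 -m crank '{"travel":[[0.95,-0.07,0],[1.9,-0.15,0],[2.85,-0.22,0],[3.8,-0.3,0],[4.75,-0.37,0]],"turn":[-0.1,-0.2,-0.3,-0.4,-0.49]}' 60 30
python3 go.py 0.532 0.328 0.15 1.445
```

```text
clock: 0.93
tcp_pos: [0.4562, -0.2081, 0.231]
orientation: [-0.0, 0.751, 0.661, -0.0]
wrist_force: [1.3, -0.5, -0.7]
finger_gap: 0.0599
clk 0.93 tcp [ 0.4562 -0.2081  0.231 ] phi 1.443 tilt 0.000 gap 0.0599 F [ 1.3 -0.5 -0.7] q [-0.59  0.17 -0.14  1.26 -0.    1.11]
travel [13.53  0.18  2.03] turn -0.002
```

```bash
python3 -m crank '{"travel":[[1,0,0],[2,0,0],[3,0,0],[4,0,0],[5,0,0]],"turn":[0,0,0,0,0]}' 
python3 -m crank '{"travel":[[1,0,0],[2,0,0],[3,0,0],[4,0,0],[5,0,0]],"turn":[0,0,0,0,0]}' 
python3 go.py 0.532 0.328 0.10 1.445
```

```text
clock: 1.35
tcp_pos: [0.4818, -0.0097, 0.231]
orientation: [-0.0, 0.752, 0.659, -0.0]
wrist_force: [0.4, -0.9, 0.5]
finger_gap: 0.0599
clock: 1.77
tcp_pos: [0.5081, 0.1886, 0.231]
orientation: [-0.0, 0.752, 0.659, -0.0]
wrist_force: [1.9, -0.3, -0.5]
finger_gap: 0.06
clk 1.77 tcp [0.5081 0.1886 0.231 ] phi 1.439 tilt 0.001 gap 0.0600 F [ 1.9 -0.3 -0.5] q [ 0.21  0.25 -0.04  1.28 -0.    1.91]
travel [3.53 0.14 3.27] turn -0.006
```

```bash
python3 -m crank '{"travel":[[0.9,0.04,0.3],[1.8,0.08,0.7],[2.7,0.11,1.3],[3.53,0.14,2.1],[3.53,0.14,3.0]],"turn":[0,0,0,0,-0.006]}' 
python3 -m crank '{"travel":[[0,0,0.9],[0,0,1.4],[0,0,1.4]],"turn":[0,0,0]}' 
python3 go.py 0.532 0.328 0.002 1.445
python3 - <<'E'
from h import *
for n,X in(("top",.0),("scene",0)):
    c=snap(n,f"pics/{n}1.png"); u,v=px(c,[[.532,.328,.02]])[0].astype(int); print(n,u,v)
    a=cv2.imread(f"pics/{n}1.png")
    u0,v0=max(u-60,0),max(v-45,0)
    cv2.imwrite(f"pics/{n}1c.png",cv2.resize(a[v0:v0+90,u0:u0+120],None,fx=5,fy=5,interpolation=cv2.INTER_CUBIC)); print(u0,v0)
E
cd pics; python3 -c "
import cv2,numpy as np
cv2.imwrite('p5.png',cv2.resize(np.vstack([cv2.imread('top1c.png'),cv2.imread('scene1c.png')]),(400,600)))"
```

```text
clock: 2.18
tcp_pos: [0.5348, 0.3315, 0.1121]
orientation: [0.0, 0.749, 0.663, 0.004]
wrist_force: [1.2, 0.3, -0.2]
finger_gap: 0.0603
clock: 2.43
tcp_pos: [0.5281, 0.3242, 0.0488]
orientation: [-0.002, 0.75, 0.661, -0.005]
wrist_force: [-1.0, -0.8, 0.4]
finger_gap: 0.0597
clk 2.43 tcp [0.5281 0.3242 0.0488] phi 1.446 tilt 0.011 gap 0.0597 F [-1.  -0.8  0.4] q [ 0.42  0.51 -0.11  0.96 -0.    2.12]
travel [0.11 0.1  1.17] turn 0.001
top 197 239
137 194
scene 229 307
169 262
```

View pics/scene1c.png

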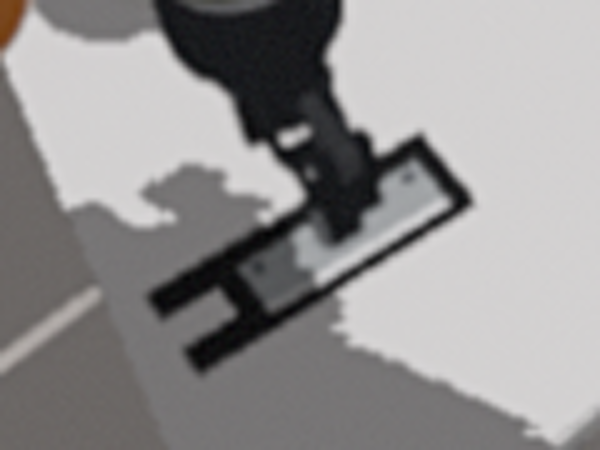

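The scene crop shows the gripper above the middle of the plain insert, with the near finger drawn at about (345,225). The arm was still settling, so I go down in stages and watch the force.

```bash
python3 -m crank '{"travel":[[0,0,0.3],[0,0,0.6],[0,0,0.6],[0,0,0.6]],"turn":[0,0,0,0]}' 
python3 go.py 0.532 0.328 0.002 1.445
```

```text
clock: 2.87
tcp_pos: [0.5337, 0.3259, 0.0331]
orientation: [0.0, 0.75, 0.661, 0.001]
wrist_force: [-0.1, -0.7, -0.1]
finger_gap: 0.0607
clk 2.87 tcp [0.5337 0.3259 0.0331] phi 1.444 tilt 0.002 gap 0.0607 F [-0.1 -0.7 -0.1] q [ 0.42  0.53 -0.13  0.91 -0.    2.12]
travel [ 0.04 -0.05  0.78] turn -0.001
```

```bash
python3 -m crank '{"travel":[[0.03,-0.03,0.25],[0.03,-0.03,0.5],[0.03,-0.03,0.68],[0.03,-0.03,0.68],[0.03,-0.03,0.68]],"turn":[0,0,0,0,0]}' 
python3 go.py 0.532 0.328 0.002 1.445
```

```text
clock: 3.28
tcp_pos: [0.5309, 0.3268, 0.0032]
orientation: [-0.0, 0.75, 0.661, -0.001]
wrist_force: [0.2, 0.5, 1.1]
finger_gap: 0.06
clk 3.28 tcp [0.5309 0.3268 0.0032] phi 1.445 tilt 0.002 gap 0.0600 F [0.2 0.5 1.1] q [ 0.42  0.56 -0.16  0.85 -0.    2.12]
travel [0.03 0.02 0.03] turn -0.000
```

```bash
python3 -m crank '{"travel":[[0,0,0],[0,0,0],[0,0,0],[0,0,0],[0,0,0]],"turn":[0,0,0,0,0]}' 40 45
python3 -m crank '{"travel":[[0,0,0],[0,0,0],[0,0,-0.1],[0,0,-0.3],[0,0,-0.5]],"turn":[0,0,0,0,0]}' 
python3 -m crank '{"travel":[[0,0,-0.3],[0,0,-0.6],[0,0,-0.6],[0,0,-0.6],[0,0,-0.6]],"turn":[0,0,0,0,0]}' 
python3 - <<'E'
from h import *
c=snap("scene","pics/s2.png");a=cv2.imread("pics/s2.png")
cv2.imwrite("pics/s2c.png",cv2.resize(a[255:345,165:285],None,fx=5,fy=5,interpolation=cv2.INTER_CUBIC))
E
```

```text
clock: 3.7
tcp_pos: [0.532, 0.3273, 0.0045]
orientation: [0.0, 0.75, 0.661, 0.0]
wrist_force: [0.4, -0.8, 2.2]
finger_gap: 0.0459
clock: 4.12
tcp_pos: [0.5309, 0.3268, 0.024]
orientation: [-0.0, 0.75, 0.661, -0.001]
wrist_force: [1.0, -0.2, -0.9]
finger_gap: 0.0462
clock: 4.53
tcp_pos: [0.5314, 0.327, 0.0479]
orientation: [0.0, 0.75, 0.661, -0.0]
wrist_force: [-0.1, -0.4, -2.0]
finger_gap: 0.0459
```

View pics/s2c.png

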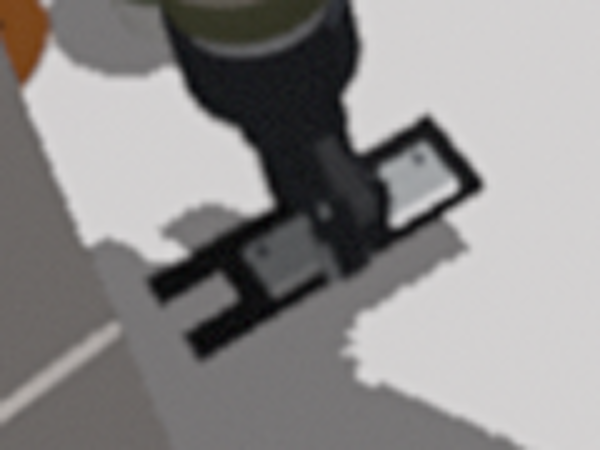

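The crop shows the insert held across its width, clear of its shadow and about level. The gap reads 46 mm. I lift it to about 0.1 m and carry it across.

```bash
python3 -m crank '{"travel":[[0,0,-0.4],[0,0,-0.9],[-0.3,0.1,-1.3],[-0.9,0.28,-1.4],[-1.5,0.48,-1.4]],"turn":[0,0,0,0,0]}' 
python3 -m crank '{"travel":[[-0.7,0.22,0],[-1.5,0.48,0],[-2.3,0.73,0],[-3.1,0.98,0],[-3.9,1.24,0]],"turn":[0,0,0,0,0]}' 
python3 -m crank '{"travel":[[-0.8,0.25,0],[-1.4,0.45,0],[-1.9,0.6,0],[-2.24,0.71,0],[-2.24,0.71,0]],"turn":[0,0,0,0,0]}' 
python3 -m crank '{"travel":[[0,0,0],[0,0,0.4],[0,0,0.8],[0,0,0.8],[0,0,0.8]],"turn":[0,0,0,0,0]}' 
python3 go.py 0.5895 0.0115 0.0235 1.445
python3 - <<'E'
from h import *
i=[]
for n in("top","scene"):
    c=snap(n,f"pics/{n}3.png");a=cv2.imread(f"pics/{n}3.png");u,v=px(c,[[.59,.012,.05]])[0].astype(int);print(n,u-60,v-45)
    i.append(cv2.resize(a[v-45:v+45,u-60:u+60],None,fx=5,fy=5,interpolation=cv2.INTER_CUBIC))
cv2.imwrite("pics/t3c.png",i[0]);cv2.imwrite("pics/s3c.png",i[1])
E
```

```text
clock: 5.0
tcp_pos: [0.5436, 0.2655, 0.1051]
orientation: [0.0, 0.749, 0.662, 0.001]
wrist_force: [1.1, 0.2, -1.8]
finger_gap: 0.0459
clock: 5.42
tcp_pos: [0.5721, 0.1027, 0.1032]
orientation: [-0.0, 0.75, 0.661, -0.001]
wrist_force: [0.2, -0.3, -1.0]
finger_gap: 0.0454
clock: 5.83
tcp_pos: [0.5899, 0.009, 0.1033]
orientation: [0.0, 0.751, 0.66, -0.0]
wrist_force: [0.2, -0.2, -0.7]
finger_gap: 0.0458
clock: 6.25
tcp_pos: [0.5882, 0.0132, 0.0711]
orientation: [-0.001, 0.75, 0.662, -0.001]
wrist_force: [-0.4, 0.7, -0.3]
finger_gap: 0.0458
clk 6.25 tcp [0.5882 0.0132 0.0711] phi 1.447 tilt 0.003 gap 0.0458 F [-0.4  0.7 -0.3] q [-0.11  0.43 -0.18  0.96  0.    1.58]
travel [-0.04  0.04  1.19] turn 0.002
top 266 171
scene 251 167
```

View pics/s3c.png

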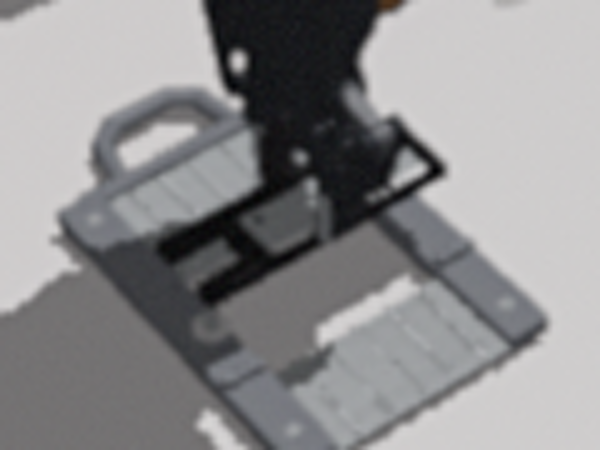

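View pics/t3c.png

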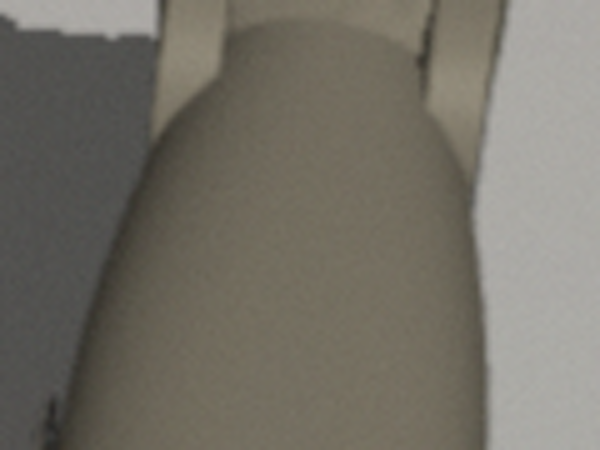

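The scene crop shows the held insert over the seat. Its corners are at about (160,250), (200,298), (445,170) and (397,118), and the pin is at about (207,322). The arm blocks the top view. I compare these pixels with projections of the expected geometry.

```bash
python3 - <<'E'
from h import *
c=dict(np.load("pics/scene3.npz"));o=(251,167)
def P(org,yaw,pts):
    co,s=np.cos(yaw),np.sin(yaw);R=np.array([[co,-s,0],[s,co,0],[0,0,1]])
    return ((px(c,np.array(pts)@R.T+org)-o+.5)*5-.5).round(0).tolist()
print("slicer pin top/base",P([.59,.0125,0],-.126,[[0,.062,.039],[0,.062,.02]]))
print("shoulder edge L near",P([.59,.0125,0],-.126,[[-.034,.082,.026],[-.034,.054,.026]]),"R near",P([.59,.0125,0],-.126,[[-.034,-.054,.026],[-.034,-.082,.026]]))
for z in(.0,.01): print("blade z",z,P([.5887,.0145,.068],-.126,[[.024,.075,z],[-.024,.075,z],[-.024,-.075,z],[.024,-.075,z]]))
E
```

```text
slicer pin top/base [[207.0, 302.0], [209.0, 326.0]]
shoulder edge L near [[215.0, 378.0], [260.0, 352.0]] R near [[428.0, 255.0], [470.0, 230.0]]
blade z 0.0 [[154.0, 251.0], [209.0, 308.0], [448.0, 173.0], [391.0, 121.0]]
blade z 0.01 [[153.0, 237.0], [208.0, 294.0], [448.0, 159.0], [391.0, 107.0]]
```

The projections match within about 2 mm. I lower it in stages.

```bash
python3 -m crank '{"travel":[[0,0,0.25],[0,0,0.5],[0,0,0.75],[0,0,0.75],[0,0,0.75]],"turn":[0,0,0,0,0]}' 
python3 go.py 0.5895 0.0115 0.0235 1.445
```

```text
clock: 6.77
tcp_pos: [0.5885, 0.0118, 0.0408]
orientation: [-0.001, 0.75, 0.661, -0.001]
wrist_force: [0.2, -0.4, -1.2]
finger_gap: 0.0458
clk 6.77 tcp [0.5885 0.0118 0.0408] phi 1.445 tilt 0.003 gap 0.0458 F [ 0.2 -0.4 -1.2] q [-0.12  0.46 -0.22  0.89 -0.    1.58]
travel [-0.    0.03  0.43] turn -0.000
```

```bash
python3 -m crank '{"travel":[[0,0.03,0.1],[0,0.03,0.2],[0,0.03,0.3],[0,0.03,0.35],[0,0.03,0.35]],"turn":[0,0,0,0,0]}' 
python3 go.py 0.5895 0.0115 0.0235 1.445
python3 -m crank '{"travel":[[0,0,0.02],[0,0,0.05],[0,0,0.08],[0,0,0.08],[0,0,0.08]],"turn":[0,0,0,0,0]}' 
python3 go.py 0.5895 0.0115 0.0235 1.445
python3 - <<'E'
from h import *
c=snap("scene","pics/s4.png");a=cv2.imread("pics/s4.png")
cv2.imwrite("pics/s4c.png",cv2.resize(a[167:257,251:371],None,fx=5,fy=5,interpolation=cv2.INTER_CUBIC))
E
```

```text
clock: 7.18
tcp_pos: [0.5904, 0.0116, 0.0274]
orientation: [-0.0, 0.75, 0.661, -0.0]
wrist_force: [-0.1, -0.1, -1.0]
finger_gap: 0.0457
clk 7.18 tcp [0.5904 0.0116 0.0274] phi 1.445 tilt 0.001 gap 0.0457 F [-0.1 -0.1 -1. ] q [-0.12  0.48 -0.23  0.86 -0.    1.58]
travel [-0.   -0.02  0.1 ] turn -0.000
clock: 7.6
tcp_pos: [0.5908, 0.0116, 0.0249]
orientation: [0.0, 0.75, 0.661, -0.0]
wrist_force: [-0.3, -0.1, -0.6]
finger_gap: 0.0461
clk 7.60 tcp [0.5908 0.0116 0.0249] phi 1.445 tilt 0.000 gap 0.0461 F [-0.3 -0.1 -0.6] q [-0.12  0.48 -0.24  0.85 -0.    1.58]
travel [-0.01 -0.03  0.03] turn -0.000
```

View pics/s4c.png

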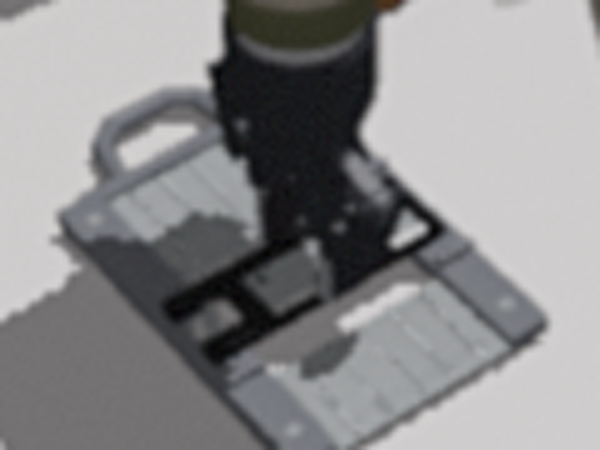

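The crop shows the pin at about (210,315), inside the notch, and the insert between the shoulders. I ease it down until it touches.

```bash
for i in 1 2; do python3 -m crank '{"travel":[[0,0,0.02],[0,0,0.04],[0,0,0.04],[0,0,0.04]],"turn":[0,0,0,0]}' | grep -v ori; done
```

```text
clock: 7.98
tcp_pos: [0.5911, 0.0116, 0.0244]
wrist_force: [-1.4, -0.1, 5.8]
finger_gap: 0.0456
clock: 8.32
tcp_pos: [0.5911, 0.0116, 0.0243]
wrist_force: [-6.2, 1.2, 17.4]
finger_gap: 0.0457
```

It is in contact at 17 N. I take off the pressure, open, and rise.

```bash
python3 -m crank '{"travel":[[0,0,-0.04],[0,0,-0.04],[0,0,-0.04]],"turn":[0,0,0]}' | grep -v ori
python3 -m crank '{"travel":[[0,0,0],[0,0,0],[0,0,0],[0,0,0],[0,0,0]],"turn":[0,0,0,0,0]}' 58 20| grep -v ori
python3 -m crank '{"travel":[[0,0,-0.2],[0,0,-0.5],[0,0,-1],[0,0,-1.7],[0,0,-2.5]],"turn":[0,0,0,0,0]}'| grep -v ori
python3 -m crank '{"travel":[[-0.5,0,-0.8],[-1.3,0,-1],[-2.1,0,-1],[-3,0,-1],[-3.9,0,-1]],"turn":[0,0,0,0,0]}'| grep -v ori
python3 -m crank '{"travel":[[-0.8,0,0],[-1.6,0,0],[-2.4,0,0],[-2.4,0,0],[-2.4,0,0]],"turn":[0,0,0,0,0]}'| grep -v ori
python3 - <<'E'
from h import *
c=snap("top","pics/t5.png");a=cv2.imread("pics/t5.png");i=cv2.resize(a[165:265,280:375],None,fx=6,fy=6,interpolation=cv2.INTER_CUBIC)
cv2.imwrite("pics/t5c.png",i);snap("scene","pics/s5.png")
a=cv2.imread("pics/s5.png")
cv2.imwrite("pics/s5c.png",cv2.resize(a[167:267,251:371],None,fx=5,fy=5,interpolation=cv2.INTER_CUBIC))
E
```

```text
clock: 8.57
tcp_pos: [0.5914, 0.0115, 0.0244]
wrist_force: [-2.1, -0.1, 9.8]
finger_gap: 0.0456
clock: 8.98
tcp_pos: [0.5907, 0.0116, 0.0229]
wrist_force: [0.4, 0.5, -0.1]
finger_gap: 0.0579
clock: 9.4
tcp_pos: [0.5896, 0.0117, 0.1234]
wrist_force: [0.7, -1.4, 0.6]
finger_gap: 0.0579
clock: 9.82
tcp_pos: [0.5712, -0.1443, 0.1646]
wrist_force: [1.2, 0.8, -0.8]
finger_gap: 0.0583
clock: 10.23
tcp_pos: [0.5587, -0.2403, 0.1636]
wrist_force: [-0.5, 0.2, 0.2]
finger_gap: 0.0578
```

View pics/t5c.png

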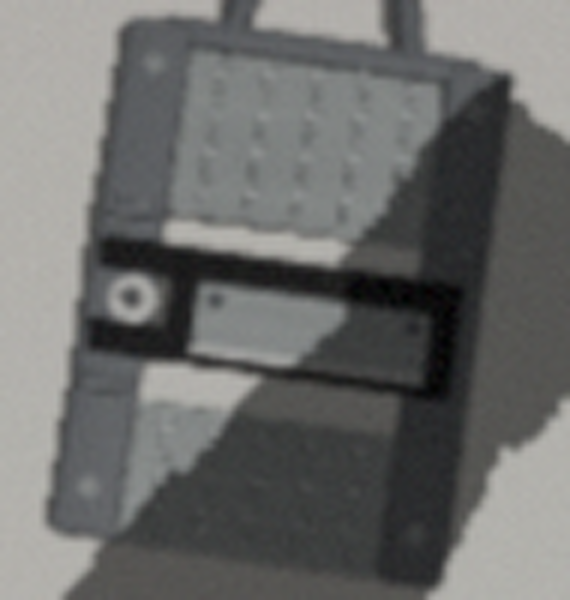

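View pics/s5c.png

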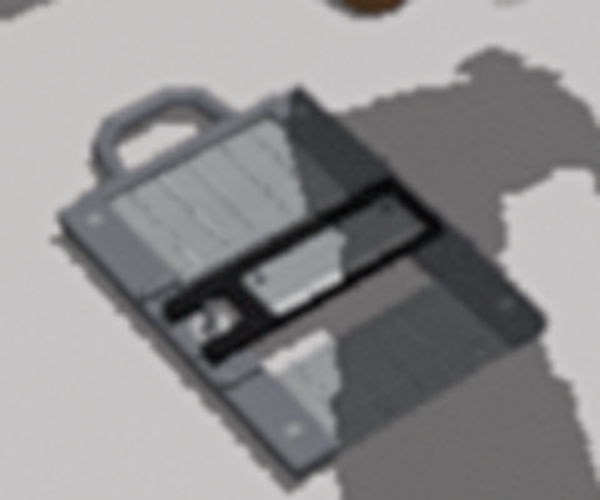

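The insert lies between the shoulders on both rails and is square to the slicer. The pin, at (132,297) in the top crop, stands near the middle of the notch. The arm is clear, so I hand in.

```bash
python3 -c "
from workcell import *
print(get_state()['wrist_force']);print(hand_in())"
```

```text
[0.50755023 0.51803539 0.22547587]
the job is handed in; nothing more can be done
None
```

I fitted the plain slicing insert into the slicer and handed the job in at about 10.3 s of the 32 s allowed. I gripped it across its width, carried it over the seat and lowered it until it touched the rails at about 17 N. I eased that to about 10 N before opening the fingers.

- **Last pictures:** the insert lies on both rails between the shoulders, looks square to the slicer, and the pin stands near the middle of the notch. I judged this by eye and did not re-measure the final pose.
- **Height:** contact came with the TCP at 24.4 mm, against 23 to 24 mm expected, so the insert should be on the rail tops. I did not measure its flatness separately.
- **Robot:** the wrist force was near zero and the arm was clear of everything, with the TCP at about z = 0.16 m.
- **Toothed insert:** the arm never came near it at working height, but I did not measure its position again at the end.
- **Disagreement:** the slicer's body centre was about 9 mm from the seat centre along x. I used the pin, opening and shoulders instead, which agreed within 4 mm.

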